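Fill the tin, turn its label to the scanner and book it in

ROBOT

A 6-joint arm with a two-finger parallel gripper is mounted at the origin on the work surface. World frame = base frame: x ahead of the robot, y to its left, z up, the work surface at z = 0. Lengths are in mm, angles in rad, forces in N, time in s.
With the tool pointing down it reaches from about 400 to 925 mm from the base axis. Payload 12.5 kg.
Tool frame: the origin (TCP) lies at the very end of the fingers, on their centre line; the grasp point (between the pads) lies 19 mm behind it; z points along the fingers, y is the direction in which the jaws open and shut (so a half turn about z gives the same grasp; the last joint's range is limited). The gripper opens to 95 mm and grips with 3 to 60 N. Pads are 20 mm wide; open, the fingers measure 119 mm over their backs; the gripper's body (75 mm by 180 mm) begins 59 mm behind the grasp point.
Start: joints at [1.241, 0.491, 1.559, -0, 1.092, -0.106], TCP at [138.692, 609.435, 214.661] pointing down, gripper open.
Joint ranges: [-3.1, 3.1], [-0.84, 2.19], [0.05, 2.79], [-1.13, 4.28], [0.06, 2.93], [-2.69, 2.69]. Speed limits (rad/s): [2.22, 2.22, 2.79, 3.14, 3.14, 3.14].

INTERFACE

Orientations are given as a unit quaternion [w, x, y, z].
In Python, from bench import ctrl gives the robot as it stands. The module is installed in compiled form; this text tells all that it offers.
- The arm moves only by the tool send_rows, never from a script. Its argument "targets" is a list of rows, each a list of 7 numbers: the shift along the tool's x, y, z in cm, then the turn, a rotation vector about the tool's x, y, z in rad, then the gripper's target within -1 to 1 (shut at 1, half-way at 0, fully open at -1). A call has 1 to 12 rows; each row is the pose to reach, as a shift and turn from the pose commanded when the call began, along the tool's axes at that moment; what a row does not reach only later rows make up. A row lasts 1/8 s, in which the tool goes at most 62.5 mm and 10.7 degrees, less where a joint would pass 70% of its speed; a pose out of reach is approached as far as the arm can. A call with a gripper value outside its range is refused whole. The fingers move at their own pace and stop on an object; "grip_force" is the grip in N (left out, the last holds). Time passes only in rows, so rows that repeat a pose let the fingers close. It gives the time, the measured TCP pose, the force and the opening at its end, in the units of the state.
- ctrl.state(): the state, without advancing time (a new reading comes with each control period).
- ctrl.read_camera(name): name is "side" or "top"; returns a dict with "frame" (384x512x3 uint8, red, green, blue), "fx", "fy", "cx", "cy" (pixels), "pose" (4x4, takes a point from camera to world coordinates). Camera axes: x right, y up, looking along -z (the intrinsics and any distortion apply to the point x, -y, -z); pixel columns grow to the right and rows downward; lengths in mm; the calibration is good to about 2 mm. A picture is of the moment at which its call begins. There is no depth.
- ctrl.hand_in(): hands the job in, once; it reports no verdict.
The state is a dict: "t": time; "joint_pos": joint angles; "joint_velocities": joint speeds; "tau": joint torques, N m; "eef_pos": TCP position; "eef_rot": TCP orientation; "contact_force": force on the tool from outside, world axes, zero at the start; "moment": the same for the moment, N m; "opening": opening from 0.0 (shut) to 1.0 (fully open).
Only numpy, scipy, OpenCV 4.12 (cv2) and the standard library are available. Lean on these libraries where they do the work, as an engineer would, in place of code of your own. Each camera call takes 0.05 s, during which the arm holds its last target. There are 200 camera calls.

TASK

Push the dish's handle bar over so that the dish tips and all five screws slide into the round tin, and let the dish come back down level. Then turn the tin's carrier by pushing its posts until the tin's label points straight at the scanner's window, and only then press the scanner's button fully down and let it go. Leave the glue gun, pliers and caddy where they are, and leave the label facing the scanner.

Things in the scene. Friction and masses are not known exactly. Their poses are not given: they have to be found in the camera images.
- station: fixed filling station: grey base plate 170 x 270 x 10 mm carrying the turning carrier and the tipping dish. Origin at counter height on the carrier's vertical turning axis. The dish lies on the +y side, between two aluminium brackets (x = +-56 to 72 mm, y 35 to 107 mm, up to 94 mm high). The sides towards -x and -y are free for pushing the posts
- carrier: white turntable disc (radius 80 mm, 12 mm thick) with an open aluminium tin and four upright posts. Turns either way without end stops about the station's vertical axis; stays where it is left (about 0.06 N m to turn). Origin on the axis, 10 mm above the counter; its +x axis points out through the middle of the label
- tin_mouth (a point): middle of the tin's open mouth, 76 mm above the counter; the tin's outer radius is 52 mm, wall 3 mm, inner floor 51 mm below the mouth
- label (a point): middle of the face of the label on the tin: white holder 36 x 46 mm with a strip of dark bars, at radius 58 mm. Below it a flat white tongue 30 mm wide sticks out of the disc to radius 101 mm, visible from above
- post0 (a point): top of one steel post of the carrier, 76 mm above the counter. Four such posts (10 mm diameter, 54 mm long) stand at radius 72 mm, at 45 (this one), 135, 225 and 315 degrees from the label, counter-clockwise from above; push them sideways to turn the carrier
- scan_window (a point): middle of the dark window (50 x 34 mm) in the scanner's front, 42 mm above the counter; the label must point at it. The scanner is a fixed grey block 56 mm deep, 72 mm wide, 70 mm high near the station's +x, -y corner, its window looking roughly at the tin; this point's x axis points from the window into the block
- scan_button_top (a point): middle of the top face of the scanner's round push button (radius 13 mm), on top of the scanner; press it straight down
- scan_button (a joint): travel of the button: 0 up, 0.006 m fully down (5 N); it springs back up. It counts as pressed beyond 0.004 m
- dish (a joint): tip angle of the white ceramic dish: 0 level, 1.1 rad at its stop. The dish is 68 mm wide, 147 mm long, walls 24 mm high, with an open spout over the tin; its floor's upper face is 88 mm above the counter. As it tips, its rear (+y of station) goes up and it pours towards -y into the tin. Weight and a weak spring bring it back level when let go
- dish_hinge (a point): middle of the dish's level axle, which runs along the station's x axis, 45 mm to the +y side of the station's origin and 84 mm above the counter
- dish_bar (a point): middle of the dish's handle: a level round steel bar (12 mm diameter, 80 mm long along the station's x axis, on two struts 68 mm apart), 130 mm behind (+y) and 100 mm above the axle with the dish level, that is 184 mm above the counter. Pushed from behind (from its +y side towards -y, about 3 N) it moves on an arc of radius 164 mm about the axle and tips the dish
- screw0: steel cap screw, round head 16 mm diameter x 9 mm, shank 8 mm diameter x 11 mm, 20 g; starts in the dish standing on its head. Origin at the centre of the head's flat end. They slide out between about 0.5 and 1.0 rad of tip
- screw1: steel cap screw, round head 16 mm diameter x 9 mm, shank 8 mm diameter x 11 mm, 20 g; starts in the dish standing on its head. Origin at the centre of the head's flat end. They slide out between about 0.5 and 1.0 rad of tip
- screw2: steel cap screw, round head 16 mm diameter x 9 mm, shank 8 mm diameter x 11 mm, 20 g; starts in the dish standing on its head. Origin at the centre of the head's flat end. They slide out between about 0.5 and 1.0 rad of tip
- screw3: steel cap screw, round head 16 mm diameter x 9 mm, shank 8 mm diameter x 11 mm, 20 g; starts in the dish standing on its head. Origin at the centre of the head's flat end. They slide out between about 0.5 and 1.0 rad of tip
- screw4: steel cap screw, round head 16 mm diameter x 9 mm, shank 8 mm diameter x 11 mm, 20 g; starts in the dish standing on its head. Origin at the centre of the head's flat end. They slide out between about 0.5 and 1.0 rad of tip
- glue_gun: bystander: yellow plastic glue gun lying on its side, about 160 x 125 mm, 41 mm high; origin under its barrel, nozzle towards +x
- pliers: bystander: chrome pliers lying flat, 165 mm long, 12 mm high; origin under the pivot, jaws towards +x
- caddy: bystander: clear acrylic caddy 110 x 150 x 90 mm with one divider; origin under its centre
Things that resemble listed ones, but are neither listed nor needed, are in the scene too. There is more than one size of the part that bears scan_window; the job needs the middle-sized.

How it is judged (in metres and radians):
On the way, in this order (a step that is already met when the one before it is completed fails the run):
1. all five screws are in the tin (horizontal distance between each of screw0, screw1, screw2, screw3, screw4 and carrier below 0.05 m and z of each of screw0, screw1, screw2, screw3, screw4 in the frame of carrier below 0.056 m), for 0.2 s.
2. the label points at the scanner's window and the dish is level (y of scan_window in the frame of carrier between -0.02 and 0.02 m and x of scan_window in the frame of carrier above 0 m and value of joint dish below 0.08 rad), for 0.2 s.
3. the scanner's button is pressed down (y of scan_window in the frame of carrier between -0.02 and 0.02 m and x of scan_window in the frame of carrier above 0 m and value of joint scan_button above 0.004 m), for 0.05 s.
At the end, for the whole second after the job is handed in: All five screws rest in the tin, the dish is level (within 0.08 rad), the label points at the scanner's window (the window's middle lies within 20 mm of the line straight out of the label, on the label's side, about 10 degrees), the carrier is still and the button is up again (all of step 1 and all of step 2 and value of joint scan_button below 0.0015 m and angular speed of carrier below 0.05 rad/s and linear speed of each of screw0, screw1, screw2, screw3, screw4 below 0.05 m/s); the robot touches nothing.
It fails at once if the button is pressed before the label faces the scanner and all screws are in the tin (value of joint scan_button above 0.003 m and not (horizontal distance between each of screw0, screw1, screw2, screw3, screw4 and carrier below 0.05 m and z of each of screw0, screw1, screw2, screw3, screw4 in the frame of carrier below 0.056 m and y of scan_window in the frame of carrier between -0.02 and 0.02 m and x of scan_window in the frame of carrier above 0 m)).
It fails at once if the glue gun is moved more than 30 mm (distance of glue_gun from where it was at the start of the episode above 0.03 m).
It fails at once if the pliers is moved more than 30 mm (distance of pliers from where it was at the start of the episode above 0.03 m).
It fails at once if the acrylic caddy is moved more than 30 mm (distance of caddy from where it was at the start of the episode above 0.03 m).
It also fails if it takes over 72 s, if anything falls off the work surface, if the arm or the gripper's body presses on something with over 40 N, if the wrist force passes 120 N, or if a joint passes its speed limit or range.

## Working session

There is one attempt and no reset: what is moved stays moved. The work goes in short steps, Python scripts to look and compute and a tool call to move; the robot and the scene stay as the last step left them, time stands still between calls to the robot, and variables do not carry over. Pictures are saved under pics/ and viewed, about 8 in all and at most 12, crops included, and the job is handed in when it is done.

Besides the shell and the picture viewer there is one more tool, called after "Request:" by a JSON object that holds its "method" and its "body", one argument or row to a line. send_rows: Moves the arm, as the interface text tells. Its arguments: {"type":"object","properties":{"targets":{"type":"array","items":{"type":"array","items":{"type":"number"}}},"grip_force":{"type":"number"}},"required":["targets"]}

```bash
mkdir -p pics
cat > h.py <<'E'
import numpy as np, cv2
from bench import ctrl
def snap(name,fn):
    c=ctrl.read_camera(name); np.savez('pics/'+fn+'.npz',**{k:np.array(v) for k,v in c.items()})
    cv2.imwrite('pics/'+fn+'.png',c['frame'][:,:,::-1]); return c
def load(fn): return dict(np.load('pics/'+fn+'.npz'))
def ray(c,u,v):
    d=np.array([(u-c['cx'])/c['fx'],-(v-c['cy'])/c['fy'],-1.]); P=c['pose']
    return P[:3,3],P[:3,:3]@d
def onz(c,u,v,z):
    o,d=ray(c,u,v); return o+d*(z-o[2])/d[2]
def proj(c,p):
    P=c['pose']; q=P[:3,:3].T@(np.array(p)-P[:3,3]); return [float(c['cx']+c['fx']*q[0]/-q[2]),float(c['cy']+c['fy']*q[1]/q[2])]
E
python3 - <<'E'
from h import *
a=snap('top','t0');b=snap('side','s0')
for c in (a,b): print([k for k in c],c['fx'],c['fy'],c['cx'],c['cy'],np.round(c['pose'],3).tolist())
im=np.vstack([a['frame'],b['frame']])
for n,c in(('t',a),('s',b)): cv2.imwrite(f'pics/{n}0b.png',cv2.resize(c['frame'][:,:,::-1],(800,600),interpolation=cv2.INTER_CUBIC))
print(ctrl.state())
E
```

```text
['frame', 'fx', 'fy', 'cx', 'cy', 'pose'] 372.7659834791403 372.7659834791403 256.028303653631 189.64820724140588 [[-0.0, 0.986, -0.166, 408.058], [-1.0, -0.005, -0.029, -17.863], [-0.03, 0.166, 0.986, 1022.482], [0.0, 0.0, 0.0, 1.0]]
['frame', 'fx', 'fy', 'cx', 'cy', 'pose'] 454.3073041387894 454.3073041387894 253.66160383491265 191.0343549758877 [[0.995, 0.077, -0.066, 468.937], [-0.101, 0.658, -0.746, -1006.496], [-0.014, 0.749, 0.662, 1011.7], [0.0, 0.0, 0.0, 1.0]]
{'t': 0.1, 'joint_pos': array([ 1.24141431e+00,  4.91513714e-01,  1.55936518e+00,  5.53321202e-06,
        1.09171375e+00, -1.05572227e-01]), 'joint_velocities': array([ 0.00034839, -0.00099533, -0.00090537,  0.00143475,  0.00028468,
        0.0004795 ]), 'tau': array([ 1.93095409e-03, -6.13619828e+01, -2.58604485e+01,  6.93818950e-02,
        4.70787473e-02, -6.28185035e-05]), 'eef_pos': array([138.6086797 , 609.22453175, 214.11925501]), 'eef_rot': array([-1.10279015e-04,  1.11672736e-01,  9.93744912e-01, -4.87687890e-04]), 'contact_force': array([0.4697648 , 0.15701183, 0.40696568]), 'moment': array([-0.03567004, -0.02030359, -0.00746605]), 'opening': 0.9991295479646495}
```

View pics/t0b.png

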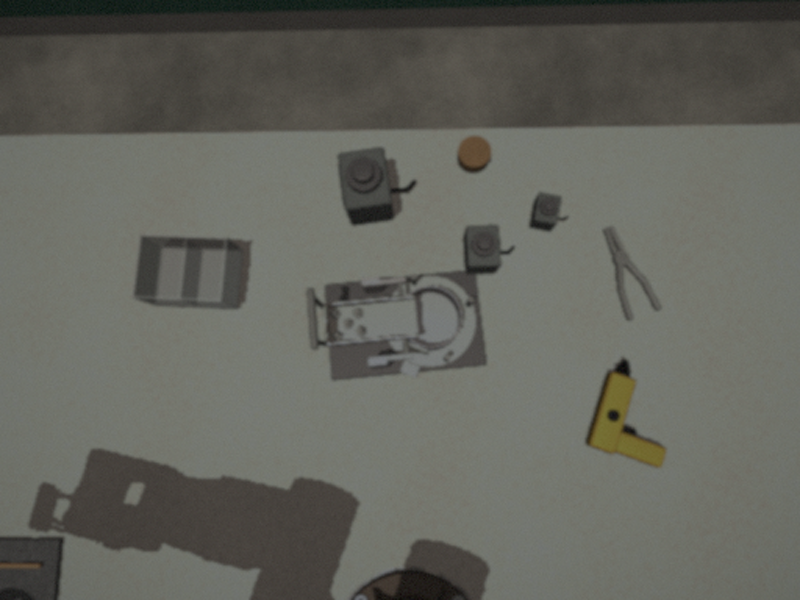

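View pics/s0b.png

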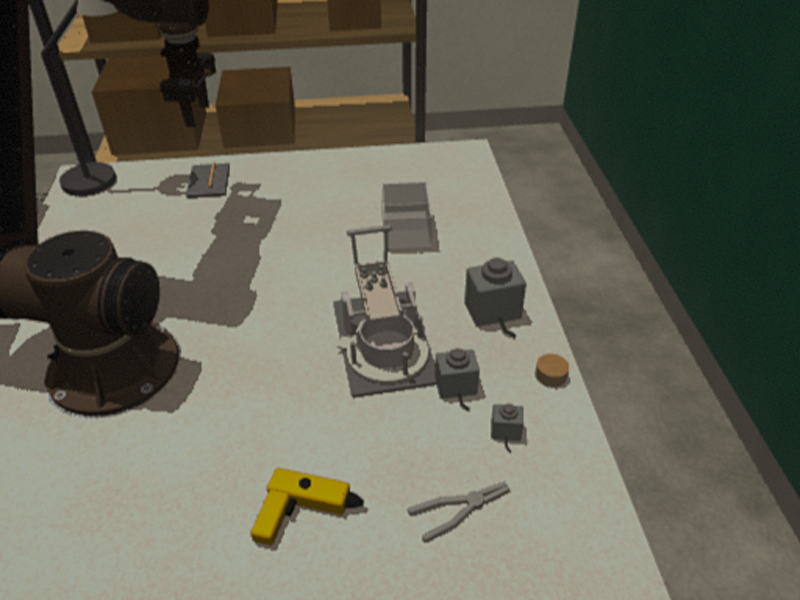

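Top view (800x600 scale): station plate at about (325-485, 270-380), dish to the left (world +y), tin at (438,317). There are three scanner-like blocks: large (365,185), middle (483,248), small (546,211). The middle one, beside the station's +x,-y corner, fits. I'll confirm it in an enlarged crop.

Run:
```python
from h import *
a=load('t0');b=load('s0')
cr=a['frame'][130:250,190:350][:,:,::-1]
cr=cv2.convertScaleAbs(cr,alpha=1.6)
cv2.imwrite('pics/t0c.png',cv2.resize(cr,(800,600),interpolation=cv2.INTER_CUBIC))
cr=b['frame'][140:260,205:365][:,:,::-1];cr=cv2.convertScaleAbs(cr,alpha=1.4)
cv2.imwrite('pics/s0c.png',cv2.resize(cr,(800,600),interpolation=cv2.INTER_CUBIC))
```

```text
(no output)
```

View pics/t0c.png

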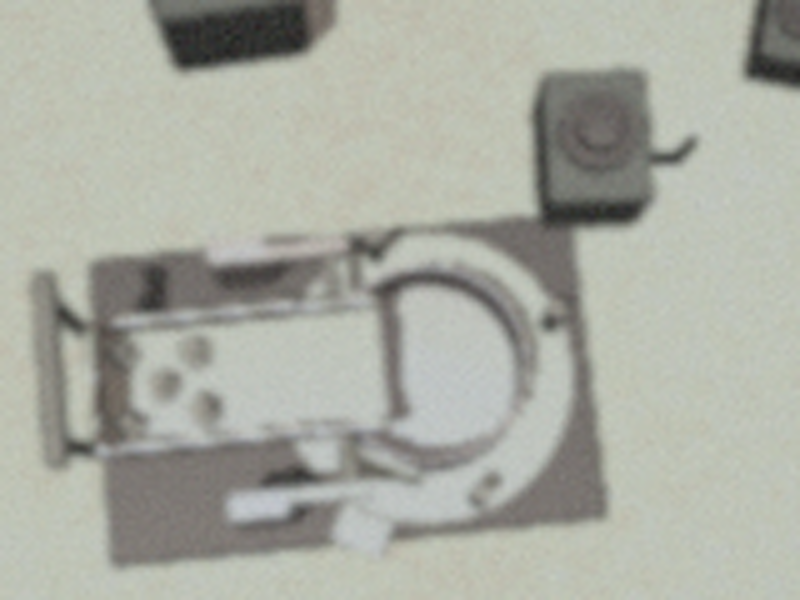

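View pics/s0c.png

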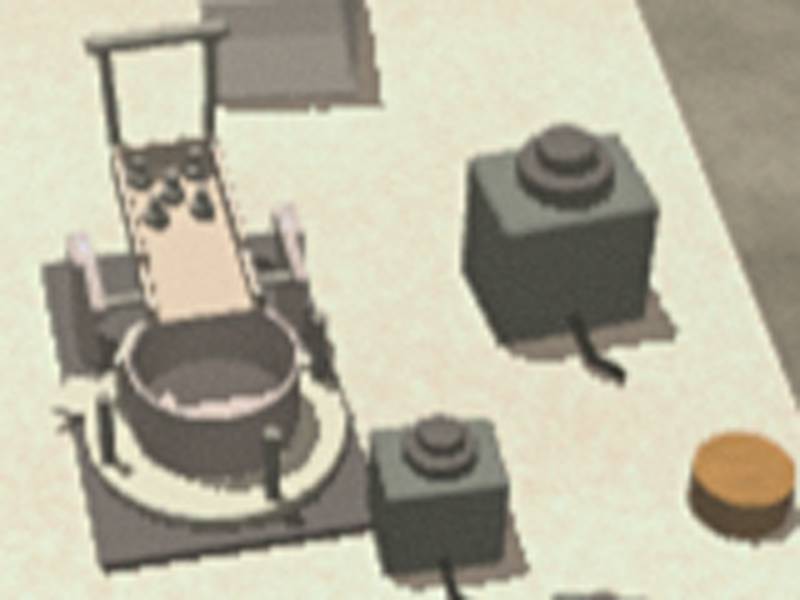

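Run:
```python
from h import *
a=load('t0');b=load('s0')
T=lambda x,y,z:onz(a,190+(x-2)/5,130+(y-2)/5,z)
S=lambda x,y,z:onz(b,205+(x-2)/5,140+(y-2)/5,z)
pl=[T(*p,10) for p in((93,262),(572,220),(606,515),(114,566))]
print('plate',np.round(pl,0)[:,:2].tolist(),[round(float(np.linalg.norm(pl[i]-pl[i-1]))) for i in range(4)])
e=(pl[0]+pl[3]-pl[1]-pl[2])[:2]; print('station y dir angle',np.degrees(np.arctan2(e[1],e[0])))
print('platecentre',np.mean(pl,0))
sc=[T(*p,70) for p in((547,72),(647,70),(652,205),(545,207))]
print('scan',np.round(sc,0)[:,:2].tolist(),[round(float(np.linalg.norm(sc[i]-sc[i-1]))) for i in range(4)])
print('button T z70-90',T(597,128,85),'S',S(440,428,85))
bar=[T(42,275,184),T(57,465,184)]; print('bar T',bar, 'S',S(90,42,184),S(225,30,184))
print('tongue',T(363,530,20),'posts',T(550,320,76),'S posts',S(273,432,76),S(103,402,76))
# dark patches
for n,c,w in(('top',a,(145,180,290,325)),('side',b,(220,262,275,315))):
    g=c['frame'][w[0]:w[1]:2,w[2]:w[3]:2].sum(2)//3; print(n);print('\n'.join(' '.join(f'{v:3d}' for v in r) for r in g))
```

```text
plate [[601.0, 145.0], [623.0, -121.0], [460.0, -135.0], [433.0, 130.0]] [168, 266, 163, 267]
station y dir angle 95.28507852884223
platecentre [529.33751951   4.79412957  10.        ]
scan [[690.0, -103.0], [690.0, -156.0], [618.0, -156.0], [617.0, -101.0]] [73, 53, 73, 56]
button T z70-90 [ 655.26726686 -126.81526553   85.        ] S [ 656.72233586 -120.67381309   85.        ]
bar T [array([561.59020599, 140.40845899, 184.        ]), array([474.31728802, 131.3385137 , 184.        ])] S [477.01456405 136.75188065 184.        ] [560.95641624 139.25642354 184.        ]
tongue [452.18225635  -4.62124446  20.        ] posts [ 556.49897555 -101.48487466   76.        ] S posts [ 563.27031237 -104.27191343   76.        ] [467.85198779 -68.89943068  76.        ]
top
117 117 118 115  93  77  77  76  75  78  77  75  73  72  84 112 119 119
116 119 118 109  69  73  71  74  74  72  74  70  72  72  75 114 117 118
118 117 118  99  59  72  73  72  66  61  63  63  68  71  78 112 120 118
117 116 116  85  51  73  69  64  62  61  59  62  62  68  77 106 118 118
119 116 114  76  49  71  67  65  62  63  6
[... 1950 characters left out ...]
  50  52  49  51  52  49  52  53  51  54  50  91 161 156 157
 58  74  90  46  51  50  50  51  52  50  51  52  51  52  50  52  88 156 155 156
162 160 142  47  49  50  51  50  52  50  52  50  49  49  53  57  89 154 159 158
157 159 164  56  50  50  52  51  51  50  51  50  51  51  48  58  90  96 163 158
159 159 162  74  49  51  52  49  50  37  48  49  52  54  59  82  91  90 156 158
159 159 160 104  52  56  62  69  73  55  53  84  91  91  91  89  87  90 151 160
158 158 161 163 136  89  91  87  90  78  43  92  92  92 131 128 156 157 156 161
159 157 160 161 162 163 139 131 163 167  39 131 167 162 162 158 160 162 156 159
162 160 161 161 158 157 157 160 162 164  91  38  91 157 161 159 158 159 158 159
```

Run:
```python
from h import *
a=load('t0');b=load('s0')
def st(c,r,s):
    x=c['frame'][r[0]:r[1],r[2]:r[3]][:,:,::-1].astype(float); x=np.clip((x-15)*255/75,0,255).astype(np.uint8)
    return cv2.resize(x,s,interpolation=cv2.INTER_CUBIC)
A=st(a,(90,146,210,266),(400,400)) ; B=st(a,(138,182,290,334),(400,400))
C=st(b,(160,216,290,346),(400,400)); D=st(b,(218,262,272,316),(400,400))
im=np.vstack([np.hstack([A,B]),np.hstack([C,D])]); cv2.imwrite('pics/faces.png',cv2.resize(im,(600,600)))
```

```text
(no output)
```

View pics/faces.png

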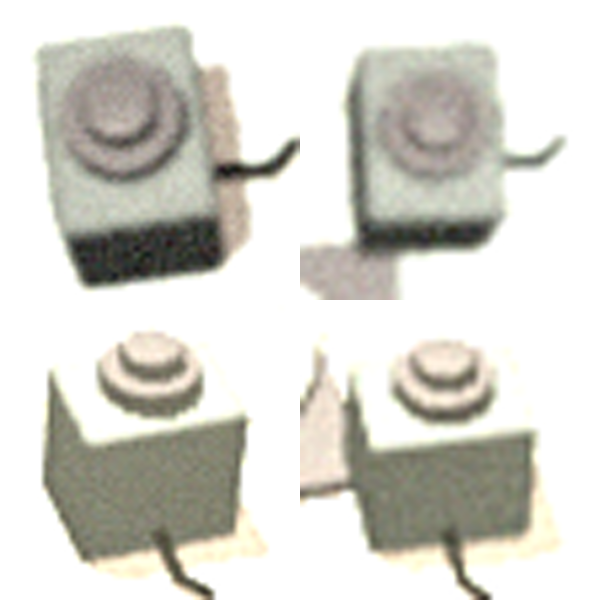

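The faces crop shows plain -x and -y faces with the cable at the back (-y). The middle block's top measures about 73 mm along x by 55 mm along y, so its window is on the +y face, near (654,-102). The label is at about 158° and the carrier axis near (535,-37). I'll refine with the button height and write a helper that turns world targets into tool rows.

```bash
cat >> h.py <<'E'
from scipy.spatial.transform import Rotation as Ro
O=np.array([534.7,-37.3]); YAW=np.radians(5.2)
def st2w(x,y,z):
    c,s=np.cos(YAW),np.sin(YAW); return np.array([O[0]+c*x-s*y,O[1]+s*x+c*y,z])
def rows(pts,yaw=None,p0=None):
    """world pts -> shifts in cm in tool axes; yaw=world angle (deg) wanted for tool y"""
    s=ctrl.state(); q=s['eef_rot']; R=Ro.from_quat([q[1],q[2],q[3],q[0]])
    p0=s['eef_pos'] if p0 is None else p0
    rv=np.zeros(3)
    if yaw is not None:
        a=np.radians(yaw); y=np.array([np.cos(a),np.sin(a),0]); z=np.array([0,0,-1.]); x=np.cross(y,z)
        rv=(R.inv()*Ro.from_matrix(np.c_[x,y,z])).as_rotvec()
    print('from',np.round(p0,1),'t',round(s['t'],2),'turn',np.round(rv,3))
    for p in pts: print(np.round(R.inv().apply(np.array(p)-p0)/10,2).tolist())
def tri(a,ua,b,ub):
    o1,d1=ray(a,*ua);o2,d2=ray(b,*ub); A=np.c_[d1,-d2]; t=np.linalg.lstsq(A,o2-o1,rcond=None)[0]
    p,q=o1+t[0]*d1,o2+t[1]*d2; return (p+q)/2,np.linalg.norm(p-q)
E
python3 - <<'E'
from h import *
a=load('t0');b=load('s0')
print('button',tri(a,(290+137/6.82,138+108/6.82),b,(272+142/6.82,218+52/6.82)))
print('bar',tri(a,(190+49.5/5-.4,130+370/5-.4),b,(205+157/5-.4,140+36/5-.4)))
rows([st2w(0,218,214.6),st2w(0,218,172)],95.2)
E
```

```text
button (array([ 656.31703839, -128.88176648,   92.00329072]), np.float64(1.3196673386755697))
bar (array([517.91332496, 135.57219756, 185.68248506]), np.float64(1.1086796891202886))
from [138.6 609.2 214.1] t 0.1 turn [-0.001 -0.    -0.315]
[-46.23, -33.52, -0.02]
[-46.23, -33.51, 4.24]
```

Request:
{"method": "send_rows", "body": {
  "targets": [
    [-5,-3.6,0,0,0,-0.1,1],
    [-10,-7.2,0,0,0,-0.2,1],
    [-15,-10.9,0,0,0,-0.315,1],
    [-20,-14.5,0,0,0,-0.315,1],
    [-25,-18.1,0,0,0,-0.315,1],
    [-30,-21.7,0,0,0,-0.315,1],
    [-35,-25.4,0,0,0,-0.315,1],
    [-40,-29,0,0,0,-0.315,1],
    [-44,-31.9,1,0,0,-0.315,1],
    [-46.2,-33.5,2.5,0,0,-0.315,1],
    [-46.2,-33.5,4.2,0,0,-0.315,1],
    [-46.2,-33.5,4.2,0,0,-0.315,1]
  ]
}}

```text
t: 1.6
eef_pos: [514.3, 179.8, 171.5]
eef_rot: [-0.001, -0.045, 0.999, -0.0]
contact_force: [0.2, 0.5, 0.6]
opening: 0.004
```

Run:
```python
from h import *
s=ctrl.state(); print(s['eef_pos'],s['eef_rot'],s['opening'],s['contact_force'])
pts=[]
for th in np.arange(0,1.06,0.075):
    a=np.arctan2(100,130)+th; r=164
    pts.append(st2w(0,45+r*np.cos(a)+18, 84+r*np.sin(a)-14))
rows(pts,95.2)
```

```text
[514.32487248 179.84602389 171.51377637] [-1.32774992e-03 -4.52532690e-02  9.98974650e-01 -1.63236426e-04] 0.0035333773977179917 [0.17034745 0.54343007 0.57190297]
from [514.3 179.8 171.5] t 1.6 turn [-0.    -0.003 -0.   ]
[-0.06, -2.51, 0.15]
[-0.06, -3.3, -0.79]
[-0.06, -4.15, -1.68]
[-0.06, -5.07, -2.5]
[-0.05, -6.05, -3.24]
[-0.05, -7.08, -3.91]
[-0.05, -8.16, -4.51]
[-0.05, -9.27, -5.01]
[-0.05, -10.43, -5.44]
[-0.05, -11.61, -5.78]
[-0.05, -12.82, -6.02]
[-0.05, -14.04, -6.18]
[-0.05, -15.26, -6.24]
[-0.05, -16.49, -6.22]
[-0.05, -17.72, -6.1]
```

Request:
{"method": "send_rows", "body": {
  "targets": [
    [0,-1.5,0.15,0,0,0,1],
    [0,-2.5,0.15,0,0,0,1],
    [0,-2.9,-0.3,0,0,0,1],
    [0,-3.3,-0.8,0,0,0,1],
    [0,-3.7,-1.2,0,0,0,1],
    [0,-4.2,-1.7,0,0,0,1],
    [0,-4.6,-2.1,0,0,0,1],
    [0,-5.1,-2.5,0,0,0,1],
    [0,-5.6,-2.9,0,0,0,1],
    [0,-6.1,-3.2,0,0,0,1],
    [0,-6.6,-3.6,0,0,0,1],
    [0,-7.1,-3.9,0,0,0,1]
  ]
}}

```text
t: 3.1
eef_pos: [522.1, 111.2, 213.8]
eef_rot: [0.002, -0.046, 0.999, 0.002]
contact_force: [-1.8, 12.6, 15.8]
opening: 0.004
```

Run:
```python
from h import *
b=snap('side','s1')
cr=cv2.convertScaleAbs(b['frame'][100:260,190:403][:,:,::-1],alpha=1.4)
cv2.imwrite('pics/s1c.png',cv2.resize(cr,(800,600),interpolation=cv2.INTER_CUBIC))
```

```text
(no output)
```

View pics/s1c.png

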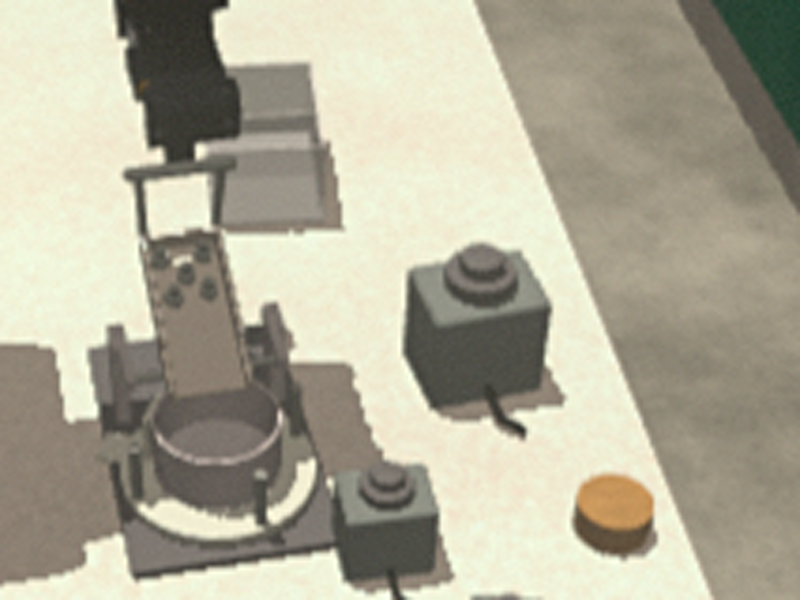

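Run:
```python
from h import *
b=load('s1')
u,v=190+180/3.756,100+168/3.75
for th in np.arange(0,.9,.1):
    a=np.arctan2(100,130)+th
    p=st2w(0,45+164*np.cos(a),84+164*np.sin(a)); print(round(th,2),p.round(),np.round(proj(b,p),1),(round(u,1),round(v,1)))
print('tip',proj(b,ctrl.state()['eef_pos']),ctrl.state()['contact_force'],ctrl.state()['eef_pos'])
```

```text
0.0 [519. 137. 184.] [236.1 147. ] (237.9, 144.8)
0.1 [520. 126. 196.] [236.5 145.7] (237.9, 144.8)
0.2 [521. 115. 208.] [237.  144.9] (237.9, 144.8)
0.3 [522. 102. 218.] [237.6 144.6] (237.9, 144.8)
0.4 [523.  88. 227.] [238.2 144.8] (237.9, 144.8)
0.5 [525.  73. 234.] [239.  145.7] (237.9, 144.8)
0.6 [526.  58. 240.] [239.8 147.1] (237.9, 144.8)
0.7 [527.  42. 244.] [240.7 149. ] (237.9, 144.8)
0.8 [529.  26. 247.] [241.6 151.6] (237.9, 144.8)
tip [237.47275911118058, 143.90009581371868] [-2.08255752 11.37662511 13.43361439] [522.23019216 110.68225548 214.07372512]
```

Run:
```python
from h import *
a=snap('top','t1'); A=load('t0'); b=load('s1'); B=load('s0')
f=lambda c,r:cv2.resize(cv2.convertScaleAbs(c['frame'][r[0]:r[1],r[2]:r[3]][:,:,::-1],alpha=1.6),(400,300),interpolation=cv2.INTER_CUBIC)
t=(150,240,180,300); s=(125,215,215,335)
s2=(125,185,210,290)
cv2.imwrite('pics/cmp.png',np.vstack([np.hstack([f(A,t),f(a,t)]),np.hstack([f(B,s2),f(b,s2)])]))
print(proj(a,ctrl.state()['eef_pos']))
```

```text
[208.39968297760663, 199.7283386902186]
```

View pics/cmp.png

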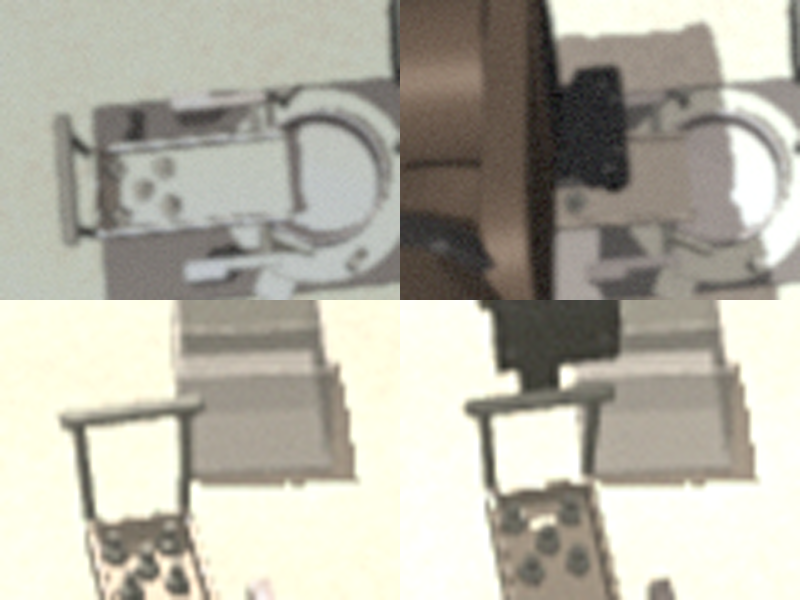

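Run:
```python
from h import *
b=load('s1');A=load('t0')
p=onz(A,190+105/5,130+385/5,88+24); print('rear',p)
for y0,z0 in((105,4),(105,28),(100,4)):
  for th in (0,.1,.2,.3,.4,.5):
    c,s=np.cos(th),np.sin(th); print(y0,z0,th,np.round(proj(b,st2w(0,45+y0*c-z0*s,84+y0*s+z0*c)),1))
```

```text
rear [518.41286688 120.30015424 112.        ]
105 4 0 [238.6 176. ]
105 4 0.1 [238.5 173.6]
105 4 0.2 [238.5 171.5]
105 4 0.3 [238.5 169.6]
105 4 0.4 [238.6 167.9]
105 4 0.5 [238.8 166.5]
105 28 0 [238.3 170.1]
105 28 0.1 [238.4 168.2]
105 28 0.2 [238.5 166.5]
105 28 0.3 [238.6 165.2]
105 28 0.4 [238.9 164.1]
105 28 0.5 [239.2 163.4]
100 4 0 [238.8 177. ]
100 4 0.1 [238.8 174.7]
100 4 0.2 [238.8 172.7]
100 4 0.3 [238.8 170.9]
100 4 0.4 [238.9 169.3]
100 4 0.5 [239.1 168. ]
```

The screws are still in the dish, with tip about 0.36 rad. The measured force is mostly radial friction, so I'll ride slightly higher and continue.

Request:
{"method": "send_rows", "body": {
  "targets": [
    [0,0,-0.4,0,0,0,1],
    [0,-0.5,-0.8,0,0,0,1],
    [0,-1.1,-1.1,0,0,0,1],
    [0,-1.6,-1.4,0,0,0,1],
    [0,-2.2,-1.6,0,0,0,1],
    [0,-2.8,-1.8,0,0,0,1],
    [0,-3.4,-2.0,0,0,0,1],
    [0,-4.0,-2.2,0,0,0,1],
    [0,-4.5,-2.3,0,0,0,1],
    [0,-5.1,-2.4,0,0,0,1],
    [0,-5.7,-2.5,0,0,0,1],
    [0,-6.3,-2.6,0,0,0,1]
  ]
}}

```text
t: 4.7
eef_pos: [527.9, 46.7, 240.0]
eef_rot: [0.002, -0.046, 0.999, 0.0]
contact_force: [-3.1, 5.3, 20.8]
opening: 0.001
```

Request:
{"method": "send_rows", "body": {
  "targets": [
    [0,-0.6,-0.1,0,0,0,1],
    [0,-1.2,-0.1,0,0,0,1],
    [0,-1.8,-0.1,0,0,0,1],
    [0,-2.4,-0.1,0,0,0,1],
    [0,-3.0,-0.1,0,0,0,1],
    [0,-3.5,-0.1,0,0,0,1],
    [0,-4.0,0,0,0,0,1],
    [0,-4.3,0,0,0,0,1],
    [0,-4.3,0,0,0,0,1],
    [0,-4.3,0,0,0,0,1],
    [0,-4.3,0,0,0,0,1],
    [0,-4.3,0,0,0,0,1]
  ]
}}

```text
t: 6.2
eef_pos: [530.9, 4.1, 237.6]
eef_rot: [0.0, -0.046, 0.999, 0.0]
contact_force: [-1.0, 1.4, -0.5]
opening: 0.003
```

Run:
```python
from h import *
a=snap('top','t2'); b=snap('side','s2'); s=ctrl.state(); print(s['eef_pos'],s['contact_force'])
f=lambda c,r:cv2.resize(cv2.convertScaleAbs(c['frame'][r[0]:r[1],r[2]:r[3]][:,:,::-1],alpha=1.6),(400,400),interpolation=cv2.INTER_CUBIC)
cv2.imwrite('pics/c2.png',np.hstack([f(a,(150,240,220,310)),f(b,(125,255,205,335))]))
```

```text
[530.92779774   4.07357299 237.62533332] [-0.11427621  1.09462857 -0.05092227]
```

View pics/c2.png

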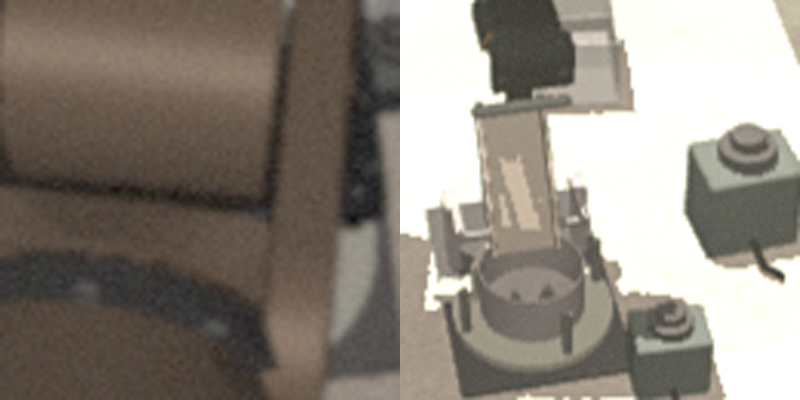

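The tray looks empty and at least two screws are visible in the tin. Returning the dish gently.

Request:
{"method": "send_rows", "body": {
  "targets": [
    [0,1.2,-0.1,0,0,0,1],
    [0,2.4,-0.1,0,0,0,1],
    [0,3.7,0,0,0,0,1],
    [0,4.9,0.1,0,0,0,1],
    [0,6.1,0.4,0,0,0,1],
    [0,7.3,0.7,0,0,0,1],
    [0,8.4,1.1,0,0,0,1],
    [0,9.5,1.6,0,0,0,1],
    [0,10.1,1.9,0,0,0,1],
    [0,10.6,2.2,0,0,0,1],
    [0,11.1,2.5,0,0,0,1],
    [0,11.6,2.9,0,0,0,1]
  ]
}}

```text
t: 7.8
eef_pos: [520.4, 119.7, 208.5]
eef_rot: [0.0, -0.045, 0.999, 0.0]
contact_force: [0.1, 0.4, -0.0]
opening: 0.007
```

Request:
{"method": "send_rows", "body": {
  "targets": [
    [0,0.5,0.3,0,0,0,1],
    [0,1.0,0.7,0,0,0,1],
    [0,1.5,1.1,0,0,0,1],
    [0,2.0,1.5,0,0,0,1],
    [0,2.4,2.0,0,0,0,1],
    [0,2.8,2.4,0,0,0,1],
    [0,3.2,2.9,0,0,0,1],
    [0,3.6,3.3,0,0,0,1],
    [0,4.2,3.4,0,0,0,1],
    [0,5.5,3.0,0,0,0,1],
    [0,7.0,-2,0,0,0,1],
    [0,7.0,-6,0,0,0,1]
  ]
}}

```text
t: 9.3
eef_pos: [513.9, 190.7, 270.6]
eef_rot: [0.0, -0.046, 0.999, 0.0]
contact_force: [0.6, -1.0, -0.7]
opening: 0.005
```

Run:
```python
from h import *
s=ctrl.state(); print(s['eef_pos'],s['contact_force'])
def pol(r,deg,z): a=np.radians(deg); return [O[0]+r*np.cos(a),O[1]+r*np.sin(a),z]
rows([[O[0]-160,80,250],[O[0]-160,-15,250],pol(105,180,150),pol(105,180,48),pol(80,182,48)])
```

```text
[513.87302322 190.66320912 270.64612139] [ 0.56638498 -1.02574825 -0.66938807]
from [513.9 190.7 270.6] t 9.3 turn [0. 0. 0.]
[14.88, -9.74, 2.05]
[15.76, -19.2, 2.04]
[10.49, -21.93, 12.05]
[10.5, -21.93, 22.25]
[8.04, -22.44, 22.25]
```

Request:
{"method": "send_rows", "body": {
  "targets": [
    [4,-5,0,0,0,0,1],
    [7,-10,0,0,0,0,1],
    [8.4,-15,0,0,0,0,1],
    [8.4,-20,1,0,0,0,1],
    [8.4,-22,5,0,0,0,1],
    [8.4,-22,10,0,0,0,1],
    [8.4,-22,15,0,0,0,1],
    [8.4,-22,19,0,0,0,1],
    [8.4,-22,22.2,0,0,0,1],
    [8.4,-22,22.2,0,0,0,1]
  ]
}}

```text
t: 10.55
eef_pos: [449.9, -37.0, 45.5]
eef_rot: [-0.002, -0.046, 0.999, 0.001]
contact_force: [-1.1, -1.1, 0.8]
opening: 0.006
```

Run:
```python
from h import *
s=ctrl.state(); print(s['eef_pos'],s['contact_force'])
def pol(r,deg,z): a=np.radians(deg); return [O[0]+r*np.cos(a),O[1]+r*np.sin(a),z]
rows([pol(78,d,48) for d in range(184,286,5)])
b=snap('side','s3')
```

```text
[449.90942727 -36.95260625  45.4790205 ] [-1.1052721  -1.12626932  0.77605235]
from [449.9 -37.   45.5] t 10.55 turn [0. 0. 0.]
[-0.64, -0.64, -0.25]
[-0.66, -1.32, -0.26]
[-0.73, -2.0, -0.26]
[-0.86, -2.66, -0.26]
[-1.05, -3.32, -0.26]
[-1.3, -3.95, -0.26]
[-1.6, -4.56, -0.26]
[-1.96, -5.14, -0.26]
[-2.36, -5.69, -0.27]
[-2.81, -6.2, -0.27]
[-3.3, -6.67, -0.27]
[-3.83, -7.1, -0.27]
[-4.39, -7.48, -0.27]
[-4.99, -7.8, -0.28]
[-5.61, -8.08, -0.28]
[-6.26, -8.3, -0.28]
[-6.92, -8.46, -0.28]
[-7.59, -8.56, -0.29]
[-8.27, -8.61, -0.29]
[-8.95, -8.59, -0.29]
[-9.63, -8.52, -0.29]
```

Request:
{"method": "send_rows", "body": {
  "targets": [
    [-0.6,-0.6,0,0,0,0,1],
    [-0.7,-1.3,0,0,0,0,1],
    [-0.7,-2.0,0,0,0,0,1],
    [-0.9,-2.7,0,0,0,0,1],
    [-1.0,-3.3,0,0,0,0,1],
    [-1.3,-3.9,0,0,0,0,1],
    [-1.6,-4.6,0,0,0,0,1],
    [-2.0,-5.1,0,0,0,0,1],
    [-2.4,-5.7,0,0,0,0,1],
    [-2.8,-6.2,0,0,0,0,1],
    [-3.3,-6.7,0,0,0,0,1],
    [-3.8,-7.1,0,0,0,0,1]
  ]
}}

```text
t: 12.1
eef_pos: [495.1, -105.0, 46.6]
eef_rot: [0.0, -0.046, 0.999, 0.0]
contact_force: [-0.4, 0.7, -0.4]
opening: 0.001
```

Request:
{"method": "send_rows", "body": {
  "targets": [
    [-0.6,-0.4,0,0,0,0,1],
    [-1.2,-0.7,0,0,0,0,1],
    [-1.8,-1.0,0,0,0,0,1],
    [-2.5,-1.2,0,0,0,0,1],
    [-3.1,-1.4,0,0,0,0,1],
    [-3.8,-1.5,0,0,0,0,1],
    [-4.5,-1.5,0,0,0,0,1],
    [-4.5,-1.5,0,0,0,0,1],
    [-4.5,-4.5,0,0,0,0,1]
  ]
}}

```text
t: 13.22
eef_pos: [543.6, -144.5, 46.7]
eef_rot: [-0.0, -0.047, 0.999, 0.0]
contact_force: [-0.1, 0.3, 0.3]
opening: 0.003
```

Run:
```python
from h import *
s=ctrl.state(); print(s['t'],s['eef_pos'],s['contact_force'])
b=snap('side','s4'); a=snap('top','t4')
f=lambda c,r:cv2.resize(cv2.convertScaleAbs(c['frame'][r[0]:r[1],r[2]:r[3]][:,:,::-1],alpha=1.6),(400,400),interpolation=cv2.INTER_CUBIC)
cv2.imwrite('pics/c4.png',np.hstack([f(a,(150,240,220,310)),f(b,(170,260,205,295))]))
```

```text
13.225 [ 543.63475512 -144.54134329   46.6643416 ] [-0.0950835   0.25457995  0.31722185]
```

View pics/c4.png

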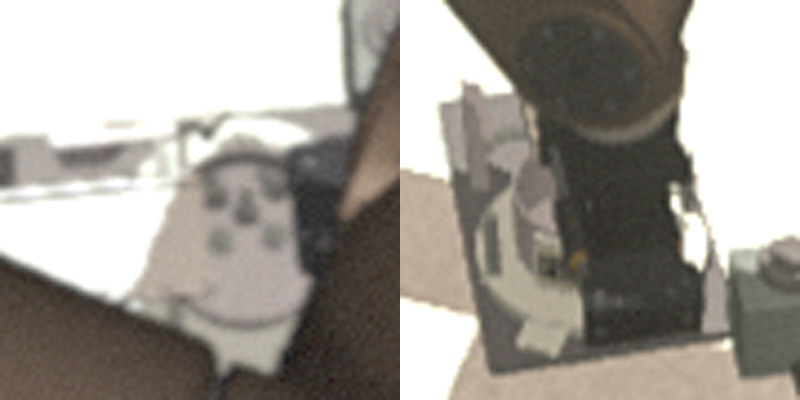

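All five screws are in the tin (top view). The tongue is at side pixel (237.6, 245.8), and the tongue's edge shows in the top view too.

Run:
```python
from h import *
b=load('s4')
p=onz(b,237.6,245.8,20); d=p[:2]-O; print(p,np.hypot(*d),np.degrees(np.arctan2(d[1],d[0]))%360)
a=load('t4'); p=onz(a,220+250*.225,150+360*.225,20); d=p[:2]-O; print(p,np.hypot(*d),np.degrees(np.arctan2(d[1],d[0]))%360)
rows([[450,-150,47],[450,-40,47]])
```

```text
[ 497.85218141 -122.4005884    20.        ] 92.73549418202136 246.58780580881825
[464.35136258 -42.22360545  20.        ] 70.52072516193624 184.00352522378665
from [ 544.1 -147.3   46.7] t 13.32 turn [0. 0. 0.]
[9.4, 0.57, -0.04]
[8.41, 11.53, -0.05]
```

Request:
{"method": "send_rows", "body": {
  "targets": [
    [1,0,-5,0,0,0,1],
    [5,1,-6.5,0,0,0,1],
    [8.5,4,-6.5,0,0,0,1],
    [8.5,8,-6.5,0,0,0,1],
    [8.4,11.9,-6.5,0,0,0,1],
    [8.4,11.9,-5,0,0,0,1],
    [8.4,11.9,-1,0,0,0,1],
    [8.4,11.9,0,0,0,0,1],
    [8.4,11.9,0,0,0,0,1]
  ]
}}

```text
t: 14.45
eef_pos: [448.9, -34.5, 46.6]
eef_rot: [-0.001, -0.046, 0.999, 0.0]
contact_force: [-0.1, 0.9, 1.0]
opening: 0.003
```

Request:
{"method": "send_rows", "body": {
  "targets": [
    [-0.6,-0.6,0,0,0,0,1],
    [-0.7,-1.3,0,0,0,0,1],
    [-0.7,-2.0,0,0,0,0,1],
    [-0.9,-2.7,0,0,0,0,1],
    [-1.0,-3.3,0,0,0,0,1],
    [-1.3,-3.9,0,0,0,0,1],
    [-1.6,-4.6,0,0,0,0,1],
    [-2.0,-5.1,0,0,0,0,1],
    [-2.4,-5.7,0,0,0,0,1],
    [-2.8,-6.2,0,0,0,0,1],
    [-3.3,-6.7,0,0,0,0,1],
    [-3.8,-7.1,0,0,0,0,1]
  ]
}}

```text
t: 15.95
eef_pos: [493.8, -102.1, 46.6]
eef_rot: [-0.0, -0.046, 0.999, 0.0]
contact_force: [-1.3, 0.3, -0.1]
opening: 0.002
```

Run:
```python
from h import *
def pol(r,deg,z): a=np.radians(deg); return [O[0]+r*np.cos(a),O[1]+r*np.sin(a),z]
s=ctrl.state();d=s['eef_pos'][:2]-O; print(np.hypot(*d),np.degrees(np.arctan2(d[1],d[0]))%360)
rows([pol(78,x,46) for x in (245,250,255,260,265,269)]+[pol(115,269,46),pol(115,269,150)])
```

```text
76.66475397261031 237.75516957771737
from [ 493.8 -102.1   46.6] t 15.95 turn [0. 0. 0.]
[-0.74, -0.65, 0.06]
[-1.34, -0.97, 0.06]
[-1.97, -1.23, 0.06]
[-2.62, -1.44, 0.06]
[-3.28, -1.59, 0.06]
[-3.82, -1.67, 0.06]
[-3.42, -5.35, 0.06]
[-3.42, -5.35, -10.34]
```

Request:
{"method": "send_rows", "body": {
  "targets": [
    [-0.7,-0.6,0,0,0,0,1],
    [-1.3,-1.0,0,0,0,0,1],
    [-2.0,-1.2,0,0,0,0,1],
    [-2.6,-1.4,0,0,0,0,1],
    [-3.3,-1.6,0,0,0,0,1],
    [-3.8,-1.7,0,0,0,0,1],
    [-3.8,-1.7,0,0,0,0,1],
    [-2.8,-5.3,0,0,0,0,1],
    [-2.8,-5.3,-5,0,0,0,1],
    [-4,-5.3,-11,0,0,0,1],
    [-9,-4.8,-14.4,0,0,0,1],
    [-15.0,-4.2,-14.4,0,0,0,1]
  ]
}}

```text
t: 17.45
eef_pos: [648.7, -130.4, 194.9]
eef_rot: [0.003, -0.045, 0.999, -0.001]
contact_force: [0.1, -1.1, -1.0]
opening: -0.002
```

Run:
```python
from h import *
b=snap('side','s5'); a=snap('top','t5')
f=lambda c,r:cv2.resize(cv2.convertScaleAbs(c['frame'][r[0]:r[1],r[2]:r[3]][:,:,::-1],alpha=1.6),(400,400),interpolation=cv2.INTER_CUBIC)
cv2.imwrite('pics/c5.png',np.hstack([f(a,(130,230,220,320)),f(b,(170,270,215,315))]))
```

```text
(no output)
```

View pics/c5.png

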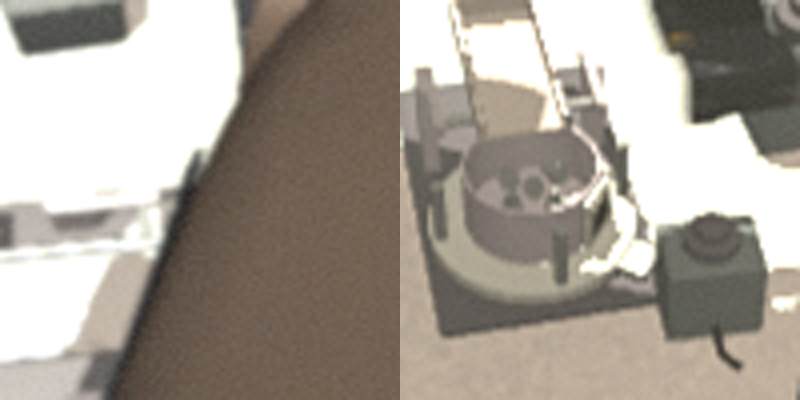

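Run:
```python
from h import *
b=load('s5')
f=lambda p:(np.round(p[:2],1),round(float(np.hypot(*(p[:2]-O))),1),round(float(np.degrees(np.arctan2(*(p[:2]-O)[::-1]))%360),1))
print('tongue',f(onz(b,274.0,234.3,20)))
for u,v in((215+160/4,170+229/4),(215+38/4,170+182/4)): print('post',f(onz(b,u,v,76)))
# bright white tongue blob
g=b['frame'].min(2); m=(g[222:245,258:282]>125).astype(int); print('\n'.join(''.join('#' if x else '.' for x in r) for r in m))
```

```text
tongue (array([608.8, -89.4]), 90.6, 324.9)
post (array([ 550.8, -107.8]), 72.3, 282.9)
post (array([466.8, -50.1]), 69.1, 190.6)
..........######.#######
..........######.#######
..........######..######
...........#####...#####
...........#####...##...
...........#####...##...
............###....##...
............###....##...
...........#######......
..........##########....
..........###########...
.........############...
.....#...###########....
...#################....
..########..########....
..#######.....#####.....
................##......
........................
........................
........................
........................
........................
........................
```

Run:
```python
from h import *
b=load('s5');B=load('s0')
for u,v in((205+385/5,140+498/5),(205+506/5,140+490/5)): print('front top edge z70',onz(B,u,v,70).round(1))
def pol(r,deg,z): a=np.radians(deg); return [O[0]+r*np.cos(a),O[1]+r*np.sin(a),z]
rows([pol(120,262,195),pol(120,262,46),pol(78,262,46),pol(78,268,46),pol(78,271,46),pol(78,274,46),pol(115,270,46),pol(115,270,195),[656.3,-128.9,180],[656.3,-128.9,105]])
```

```text
front top edge z70 [ 621.2 -158.1   70. ]
front top edge z70 [ 689.3 -159.9   70. ]
from [ 650.5 -129.   190.7] t 17.55 turn [0. 0. 0.]
[13.44, -1.48, -0.47]
[13.49, -1.47, 14.43]
[12.52, 2.62, 14.43]
[11.72, 2.48, 14.43]
[11.31, 2.43, 14.43]
[10.9, 2.41, 14.43]
[11.79, -1.24, 14.43]
[11.75, -1.25, -0.47]
[-0.57, -0.05, 1.07]
[-0.55, -0.04, 8.57]
```

The scanner's front edge (y≈-159) confirms the window at (654,-102), so the target angle is about 331°. The label is at about 326°, so I'll nudge it 5°.

Request:
{"method": "send_rows", "body": {
  "targets": [
    [4,-1,-0.5,0,0,0,1],
    [9,-1.5,0,0,0,0,1],
    [13.4,-1.5,1,0,0,0,1],
    [13.5,-1.5,6,0,0,0,1],
    [13.5,-1.5,11,0,0,0,1],
    [13.5,-1.5,14.4,0,0,0,1],
    [13.0,0.5,14.4,0,0,0,1],
    [12.5,2.6,14.4,0,0,0,1],
    [12.0,2.5,14.4,0,0,0,1],
    [11.6,2.5,14.4,0,0,0,1],
    [11.2,2.4,14.4,0,0,0,1],
    [10.9,2.4,14.4,0,0,0,1]
  ]
}}

```text
t: 19.05
eef_pos: [536.0, -116.6, 46.6]
eef_rot: [-0.0, -0.045, 0.999, -0.0]
contact_force: [-1.1, -0.7, 0.6]
opening: 0.003
```

Request:
{"method": "send_rows", "body": {
  "targets": [
    [0,0,0,0,0,0,1],
    [0.9,-3.6,0,0,0,0,1],
    [0.9,-3.6,-5,0,0,0,1],
    [0,-3.6,-10,0,0,0,1],
    [-3,-3.5,-14,0,0,0,1],
    [-8,-3,-14,0,0,0,1],
    [-11.5,-2.4,-13.4,0,0,0,1],
    [-11.5,-2.4,-13.4,0,0,0,1]
  ]
}}

```text
t: 20.05
eef_pos: [653.6, -128.7, 179.5]
eef_rot: [-0.0, -0.046, 0.999, 0.0]
contact_force: [-0.5, 0.4, 0.2]
opening: 0.003
```

Run:
```python
from h import *
b=snap('side','s6')
f=lambda c,r:cv2.resize(cv2.convertScaleAbs(c['frame'][r[0]:r[1],r[2]:r[3]][:,:,::-1],alpha=1.4),(800,600),interpolation=cv2.INTER_CUBIC)
cv2.imwrite('pics/c6.png',f(b,(140,260,200,360)))
rows([[656.3,-128.9,105],[656.3,-128.9,92],[656.3,-128.9,84]])
```

```text
from [ 652.5 -129.1  179.7] t 20.1 turn [0. 0. 0.]
[-0.39, -0.02, 7.47]
[-0.4, -0.02, 8.77]
[-0.4, -0.02, 9.57]
```

View pics/c6.png

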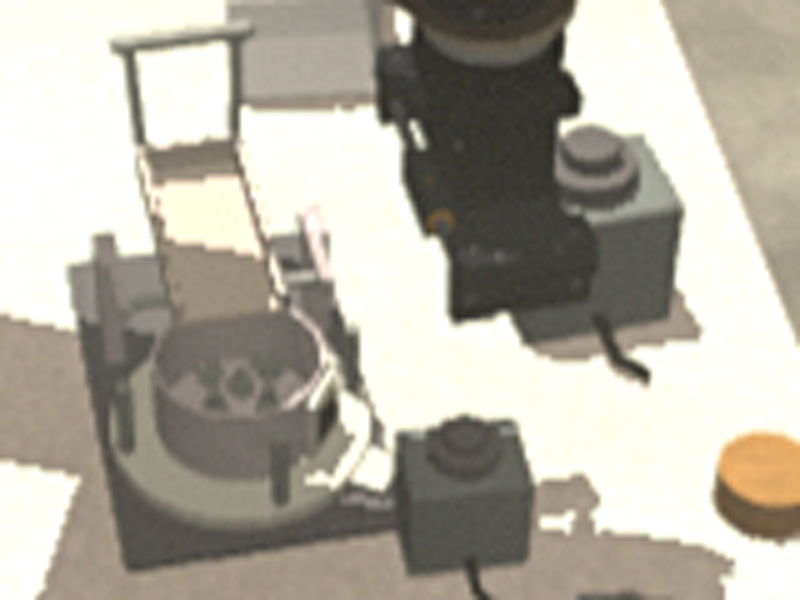

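Run:
```python
from h import *
b=load('s6')
f=lambda p:(np.round(p[:2],1),round(float(np.hypot(*(p[:2]-O))),1),round(float(np.degrees(np.arctan2(*(p[:2]-O)[::-1]))%360),1))
P=lambda x,y,z:f(onz(b,200+(x-2)/5,140+(y-2)/5,z))
print('tongue',P(374,470,20),'post',P(281,447,76),P(122,388,76))
for ang in (326,330,334):
  a=np.radians(ang); d=np.array([654,-102])-O; print(ang,'y offset',-np.sin(a)*d[0]+np.cos(a)*d[1], 'tongue px',proj(b,[O[0]+91*np.cos(a),O[1]+91*np.sin(a),22]))
```

```text
tongue (array([610.4, -86.7]), 90.4, 326.9) post (array([ 552.4, -114.9]), 79.6, 282.8) (array([465., -57.]), 72.4, 195.8)
326 y offset 13.072982439748834 tongue px [274.3894373569491, 233.51010855545744]
330 y offset 3.61815637514686 tongue px [275.26497780415895, 232.10083158544145]
334 y offset -5.854296983619129 tongue px [275.9975453586263, 230.65745544551163]
```

Run:
```python
from h import *
b5,b=load('s5'),load('s6')
for c in (b5,b):
    g=c['frame'].min(2); m=(g[224:242,258:282]>120).astype(int); print('\n'.join(''.join('#' if x else '.' for x in r) for r in m),'\n')
# tongue outline predicted: end corners at r=101 and 82, half width 15
for ang in (326,330,334):
    a=np.radians(ang);R=np.array([[np.cos(a),-np.sin(a)],[np.sin(a),np.cos(a)]])
    print(ang,[np.round(np.array(proj(b,[*(O+R@np.array(q)),22]))-[258,224],1).tolist() for q in((101,-15),(101,15),(82,-15),(82,15))])
for n,c in (('5',b5),('6',b)):
    g=c['frame'].astype(int).sum(2)//3; print(n); print(g[226:238,248:264])
```

```text
..........######..######
...........#####...#####
...........#####...###..
...........#####...##...
............####...##...
............###....##...
...........########.#...
..........##########....
..........###########...
.........############...
.....#...###########....
...#################....
..########..########....
..#######.....#####.....
................##......
........................
........................
........................ 

..........######..######
...........#####...#####
...........#####...##...
.............###...##...
............####...##...
............######.##...
...........##########...
..........###########...
..........###########...
.........############...
.....##..###########....
...########.########....
...#######...#######....
........#.......###.....
........................
........................
........................
........................ 

326 [[17.2, 14.0], [21.6, 7.4], [11.4, 11.8], [15.9, 5.2]]
330 [[18.5, 12.5], [22.2, 5.7], [12.5, 10.6], [16.4, 3.9]]
334 [[19.6, 11.0], [22.7, 4.0], [13.5, 9.4], [16.7, 2.5]]
5
[[ 77  76  76  75 
[... 893 characters left out ...]
  75  75  76  73  77  82  65]
 [ 77  77  77  76  75  75  68  71  72  70  73  73  71  77  78  70]
 [ 78  77  77  76  76  73  63  66  61  64  73  73  71  73  79  77]
 [ 79  78  77  78  79  77  63  61  63  62  72  74  73  76  78  87]
 [ 79  80  78  76  78  78  65  61  62  62  71  75 102  90  87  97]
 [ 76  78  76  80  78  78  65  62  58  61  73  83 115 106  98 101]
 [ 80  76  78  78  77  77  62  59  59  64  89  97 104 101 100 104]
 [ 76  78  76  77  76  76  64  59  59  67  98 104 102 106 107 148]
 [ 80  78  81  85  80  90  67  60  59  68  99 103 105 146 157 190]
 [ 95  93  94  95  93 103  76  61  60  68 101 102 105 152 160 164]
 [105 105 103 105 104 105  77  58  60  67  98 105 103 104 104 106]]
```

Estimate now 328–329° (offset about 6 mm, inside the 20 mm limit). I'll nudge once more for margin, since a misaligned press would fail the run.

Run:
```python
from h import *
def pol(r,deg,z): a=np.radians(deg); return [O[0]+r*np.cos(a),O[1]+r*np.sin(a),z]
rows([pol(120,262,180),pol(120,262,46),pol(79,262,46),pol(79,273,46),pol(79,276,46)])
```

```text
from [ 652.5 -129.1  179.7] t 20.1 turn [0. 0. 0.]
[13.64, -1.45, -0.01]
[13.62, -1.46, 13.39]
[12.68, 2.53, 13.39]
[11.18, 2.32, 13.39]
[10.76, 2.32, 13.39]
```

Request:
{"method": "send_rows", "body": {
  "targets": [
    [4.5,-1,0,0,0,0,1],
    [9,-1.5,0,0,0,0,1],
    [13.6,-1.5,1,0,0,0,1],
    [13.6,-1.5,6,0,0,0,1],
    [13.6,-1.5,11,0,0,0,1],
    [13.6,-1.5,13.4,0,0,0,1],
    [13.1,0.5,13.4,0,0,0,1],
    [12.7,2.5,13.4,0,0,0,1],
    [12.0,2.4,13.4,0,0,0,1],
    [11.2,2.3,13.4,0,0,0,1],
    [10.8,2.3,13.4,0,0,0,1],
    [10.8,2.3,13.4,0,0,0,1]
  ]
}}

```text
t: 21.6
eef_pos: [543.3, -116.7, 46.7]
eef_rot: [0.0, -0.045, 0.999, -0.0]
contact_force: [-0.0, -0.5, 1.1]
opening: 0.005
```

Request:
{"method": "send_rows", "body": {
  "targets": [
    [0.9,-3.6,0,0,0,0,1],
    [0.9,-3.6,-5,0,0,0,1],
    [0,-3.6,-10,0,0,0,1],
    [-3,-3.5,-13.4,0,0,0,1],
    [-8,-3,-13.4,0,0,0,1],
    [-11.2,-2.3,-13.4,0,0,0,1],
    [-11.2,-2.3,-13.4,0,0,0,1]
  ]
}}

```text
t: 22.48
eef_pos: [657.5, -128.7, 179.8]
eef_rot: [-0.0, -0.046, 0.999, 0.0]
contact_force: [-0.8, -0.4, 0.1]
opening: 0.006
```

Run:
```python
from h import *
b=snap('side','s7')
g=b['frame'].min(2); m=(g[222:242,258:282]>120).astype(int); print('\n'.join(''.join('#' if x else '.' for x in r) for r in m),'\n')
g=b['frame'].astype(int).sum(2)//3; print(g[226:238,248:264])
rows([[656,-129,105],[656,-129,92],[656,-129,84]])
```

```text
..........######.#######
..........######.#######
...........#####..######
...........#####..######
.............###..###...
.............########...
............#########...
............#########...
...........##########...
...........##########...
..........###########...
.......##############...
.....#######..#######...
....#######.......##....
...#######..............
........................
........................
........................
........................
........................ 

[[ 80  78  77  75  78  75  78  77  74  76  77  78  74  74  74  85]
 [ 78  76  78  78  75  76  77  75  66  73  73  73  75  71  75  84]
 [ 77  78  77  79  77  75  77  74  66  64  65  63  69  72  74  83]
 [ 78  79  79  78  78  78  78  77  66  59  60  58  69  74  76  82]
 [ 79  80  78  79  77  77  78  80  66  59  61  59  74 101  83  89]
 [ 79  78  77  79  81  78  78  77  66  59  59  61 102 119  98 100]
 [ 77  77  80  78  76  78  80  76  64  59  58  64 112 110 103  99]
 [ 76  76  80  76  79  77  75  74  65  60  59  61  99 103 100 103]
 [ 76  77  75  76  75  77  84  86  76  64  57  59  99 102 107 147]
 [ 79  82  83  81  81  89  97  97  89  67  58  60  99 128 154 188]
 [ 94  92  96  95  96 102 104 105  93  66  58  61 102 133 156 163]
 [104 105 104 102 104 104 103 104  93  67  60  60  97 104 105 103]]
from [ 656.4 -129.   179.9] t 22.52 turn [0. 0. 0.]
[0.03, -0.0, 7.49]
[0.03, -0.0, 8.79]
[0.03, -0.0, 9.59]
```

The label is now at about 333° (tongue end corner ≈ (277,235) px), so the offset is about -4 mm. Pressing the button gradually.

Request:
{"method": "send_rows", "body": {
  "targets": [
    [0,0,4,0,0,0,1],
    [0,0,7.5,0,0,0,1],
    [0,0,8.5,0,0,0,1],
    [0,0,9.0,0,0,0,1],
    [0,0,9.3,0,0,0,1],
    [0,0,9.5,0,0,0,1],
    [0,0,9.5,0,0,0,1]
  ]
}}

```text
t: 23.4
eef_pos: [656.8, -129.4, 86.4]
eef_rot: [0.0, -0.046, 0.999, -0.0]
contact_force: [-2.4, -2.6, 4.9]
opening: 0.006
```

Request:
{"method": "send_rows", "body": {
  "targets": [
    [0,0,0.2,0,0,0,1],
    [0,0,0.4,0,0,0,1],
    [0,0,0.4,0,0,0,1]
  ]
}}

```text
t: 23.78
eef_pos: [657.0, -129.5, 85.8]
eef_rot: [0.001, -0.046, 0.999, -0.001]
contact_force: [-13.1, 0.2, 35.2]
opening: 0.006
```

Bottomed out at z≈85.8 (force rises to 35 N). Letting go and moving clear.

Request:
{"method": "send_rows", "body": {
  "targets": [
    [0,0,-1,0,0,0,1],
    [0,0,-4,0,0,0,1],
    [0,0,-9,0,0,0,1],
    [0,0,-14,0,0,0,1],
    [0,0,-16,0,0,0,1],
    [0,0,-16,0,0,0,1],
    [0,0,-16,0,0,0,1]
  ]
}}

```text
t: 24.65
eef_pos: [656.3, -128.9, 240.2]
eef_rot: [-0.001, -0.046, 0.999, 0.0]
contact_force: [-0.4, -1.1, 0.7]
opening: 0.005
```

Run:
```python
from h import *
b=snap('side','s8')
f=lambda c,r:cv2.resize(cv2.convertScaleAbs(c['frame'][r[0]:r[1],r[2]:r[3]][:,:,::-1],alpha=1.4),(800,600),interpolation=cv2.INTER_CUBIC)
cv2.imwrite('pics/c8.png',f(b,(140,260,200,360)))
s=ctrl.state(); print(s['eef_pos'],s['contact_force'])
```

```text
[ 656.21848505 -128.91919015  240.00389818] [-0.33632701  0.39364066 -0.33920833]
```

View pics/c8.png

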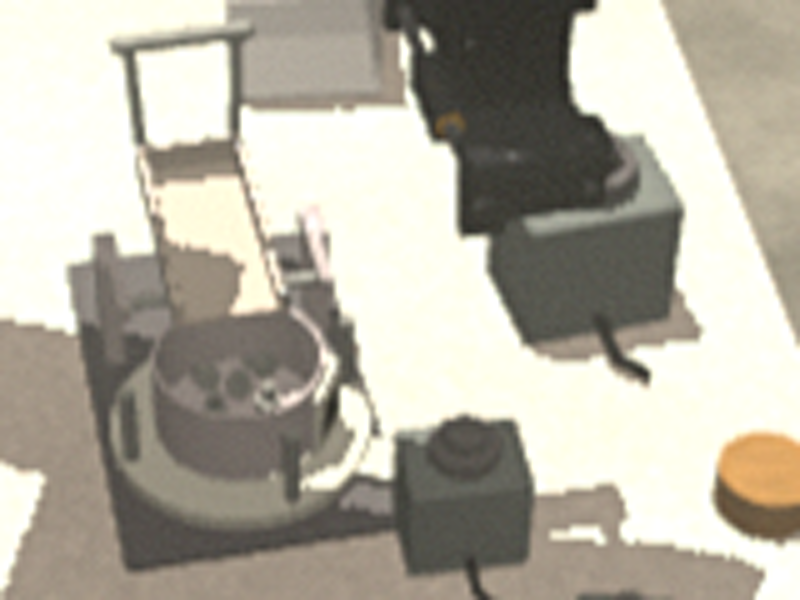

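The button is up, all five screws are in the tin, the dish is level and empty, and the tongue near (380,455) points at the scanner's window side. Handing in.

```bash
python3 -c "
from bench import ctrl
print(ctrl.hand_in(), ctrl.state()['t'])"
```

```text
the job is handed in; nothing more can be done
the job is handed in; nothing more can be done
```

The job is done and handed in at about 25 s of the 72 s allowed; no verdict was reported.

**What I did:**
- **Dish:** I pushed the handle bar over to about 1 rad. All five screws slid into the tin, and I let the dish back down gently.
- **Carrier:** I turned it counter-clockwise with two long pushes on the posts, then two small nudges.
- **Button:** I pressed the middle scanner's button until it bottomed at z ≈ 86 mm, then let it go and backed off.

**Last checks:**
- The final picture shows the screws in the tin, the dish empty and level, the button up and the arm clear. The wrist force was about 0.
- **Label:** it points at about 333° against a target of about 331.5°, roughly 4 mm off the 20 mm allowed. The earlier tongue and post readings disagreed by up to about 4°, which is why I made the second nudge.
- **Scanner window:** it was never seen directly. I placed it on the +y face from the block's size (about 73 by 55 mm), the cable at the back and the plain faces in view.
- **Forces:** the wrist force reached about 35 N for a moment as the button bottomed, and about 21 N from friction while tipping the dish.
- **Bystanders:** I did not measure the glue gun, pliers and caddy again afterwards, but the arm never went near the glue gun or pliers and stayed well above the caddy.

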